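# Check the caps of the stain-remover jars and crate them

### The job

Some of the amber jars of stain remover on the counter have loose caps: they look like the tight ones, but lift a few millimetres when tugged straight up. Find the loose ones by tugging, screw each loose cap down clockwise until it stops, and stand every jar upright in the wooden crate, one to a cell; no jar may go into the crate before its cap is tight. Leave the other things on the counter where they are.

Things in the scene. Friction and masses are not known exactly. Their poses are not given: they have to be found in the camera images.
- crate: an open light-wood crate fixed to the counter, 166 x 166 mm outside, 55 mm high, walls, floor and dividers 6 mm thick; two crossing dividers split it into 2 x 2 square cells, 74 mm wide inside, whose centres lie at (+-40, +-40) mm in its own x and y. Origin: centre of its underside on the counter, z up
- jar_a: an amber glass jar with a paper label and a blue band, 56 mm across, 58 mm to the shoulder, 97 mm high in all with its ribbed white screw cap; the cap is 42 mm across and reaches from 67 to 97 mm above the jar's foot. About 0.33 kg. All the jars look alike. Origin: centre of its underside, z up. Three or four of the four jars are there at the start
- jar_a_cap (a joint): how far this jar's cap is unscrewed, rad: 0 = fully tight against its stop, at most 2.7; tightening is clockwise seen from above. A cap is either tight (under 0.05) or loose (1.2 to 2.4, so it may take two grips to screw it home) at the start. The thread rubs with about 0.03 N m; the jar merely stands on its rubber foot, so keep its weight on the counter (or press down lightly) while turning; it turns with the cap once the cap is at its stop
- jar_a_top (a point): the middle of the top of this jar's cap, 97 mm above the jar's underside along its z while the cap is down. A loose cap rests down like a tight one, but can be pulled up freely by 2.5 mm for each radian it is unscrewed (about 3 to 6 mm) before the jar comes up with it; it drops back when let go. A tight cap takes the jar with it at once
- jar_b: a jar just like jar_a (56 mm across, 97 mm high with its cap). Origin: centre of its underside, z up
- jar_b_cap (a joint): how far this jar's cap is unscrewed, rad: 0 = fully tight; as jar_a_cap
- jar_b_top (a point): the middle of the top of this jar's cap; as jar_a_top
- jar_c: a jar just like jar_a (56 mm across, 97 mm high with its cap). Origin: centre of its underside, z up
- jar_c_cap (a joint): how far this jar's cap is unscrewed, rad: 0 = fully tight; as jar_a_cap
- jar_c_top (a point): the middle of the top of this jar's cap; as jar_a_top
- jar_d: a jar just like jar_a (56 mm across, 97 mm high with its cap). Origin: centre of its underside, z up
- jar_d_cap (a joint): how far this jar's cap is unscrewed, rad: 0 = fully tight; as jar_a_cap
- jar_d_top (a point): the middle of the top of this jar's cap; as jar_a_top
- receipt_printer: the black receipt printer, fixed, 151 x 176 mm (its own x and y), 158 mm high, an obstacle between the crate and most of the jars. Origin: centre of its underside, z up
- customer_display: the customer's small display on its foot, fixed, about 125 x 130 mm and 195 mm high, an obstacle behind the jars on the right. Origin: centre of its underside, z up
- pin_tin: a round teal pin tin, 60 mm across, 21 mm high, loose; a bystander. Origin: centre of its underside
- desk_bell: a chrome service bell, 84 mm across, 52 mm high, loose; a bystander. Origin: centre of its underside
- thread_spool_0: a red thread spool, 29 mm across, 47 mm high, loose; a bystander. Origin: centre of its underside
- thread_spool_1: a blue thread spool, 29 mm across, 47 mm high, loose; a bystander. Origin: centre of its underside
- sticky_block: a yellow block of sticky notes, 51 x 51 x 18 mm, loose; a bystander. Origin: centre of its underside
Mind the look-alikes: they are no part of the job. What is shaped like the jar_b but green or purple is not meant.

How it is judged:
By the outcome, as a careful person would: the job done as asked, in the order asked, and still so for the second after the job is handed in, with the robot touching nothing.
Of jar_a, jar_b, jar_c, jar_d only 3 to 4 are there at a start; the rules pass over those that are not, and their reading is None.
At some moment in a run one of jar_a, jar_b, jar_c, jar_d may be knocked a few centimetres aside while the robot is not near it.
It also fails if it takes over 210 s, if anything falls off the work surface, if the arm or the gripper's body presses on something with over 40 N, if the wrist force passes 120 N, or if a joint passes its speed limit or range.

### The arm

A 6-joint arm with a two-finger parallel gripper is mounted at the origin on a cart in front of the work surface, level with it; the furniture and walls round the work are solid. World frame = base frame: x ahead of the robot, y to its left, z up, the work surface at z = 0. Lengths are in mm, angles in rad, forces in N, time in s.
With the tool pointing down it reaches from about 300 to 775 mm from the base axis. Payload 14.6 kg.
Tool frame: the origin (TCP) lies at the very end of the fingers, on their centre line; the grasp point (between the pads) lies 19 mm behind it (grip_point_offset is the distance from the TCP to the grasp point, in mm); z points along the fingers, y is the line along which they close (so a half turn about z gives the same grasp; the last joint's range is limited). The gripper opens to 94 mm and grips with 3 to 60 N. Pads are 16 mm wide; open, the fingers measure 119 mm over their backs; the gripper's body (75 mm by 177 mm) begins 78 mm behind the grasp point.
Start: joints at [1.122, 0.3, 1.521, -0, 1.321, -0.067], TCP at [204.922, 510.388, 166.746] pointing down, gripper open.
Joint ranges: [-3.03, 3.03], [-0.79, 2.21], [0.23, 2.52], [-1.04, 4.18], [0, 3.07], [-2.55, 2.55]. Speed limits (rad/s): [2.22, 2.22, 2.57, 3.14, 3.14, 3.14].

### API

Orientations are given as [roll, pitch, yaw] about the fixed x, y, z axes, in that order (R = Rz(yaw) Ry(pitch) Rx(roll)).
In Python, from cell import read_state, camera, camera_info, sign_off, grip_point_offset gives the robot as it stands.
- The arm moves only by the shell command python3 -m handwheel 'ROWS' [FORCE]. ROWS is text: rows parted by semicolons, each of 5 numbers parted by spaces: the shift along the world's x, y, z in units of 40 mm (1.0 is 40 mm), then the turn about the world's z in units of 5 degrees (1.0 is 5 degrees), then the closure, from 0 (fully open) to 1 (shut). In form: dx dy dz yaw gripper; .... A call has 1 to 12 rows; each row shifts and turns the commanded pose from where the row before left it; what a row does not reach is not made up. A row lasts 1/12 s, in which the tool goes at most 41.7 mm and 7.16 degrees, less where a joint would pass 70% of its speed; a pose out of reach is approached as far as the arm can. A call is refused whole if a number of a shift passes 1 or a number of a turn 1, either way. A call with a gripper value outside its range is refused whole. The fingers move at their own pace and stop on an object; FORCE is the grip in N (left out, the last holds). Time passes only in rows, so rows that do not move let the fingers close. It gives the time, the measured TCP pose, the force, the opening and the grip force at its end, in the units of the state.
- read_state(): the state, without advancing time (a new reading comes with each control period).
- camera(name): name is "scene" or "top"; returns (picture, depth): 420x560x3 uint8, red, green, blue; 420x560 float32, mm along the optical axis (not along the pixel's ray), 0 where there is no reading.
- camera_info(name): a dict with "intrinsics" (3x3 intrinsics, pixels), "k1" (the pictures are not rectified: a ray, as slopes to the right and down, at radius r is drawn at 1 + k1 r^2 times it, then the intrinsics apply), "world_from_camera" (4x4, takes a point from camera to world coordinates). Camera axes: x right, y down, z forward; pixel columns grow to the right and rows downward; lengths in mm; the calibration is good to about 2 mm. A picture is of the moment at which its call begins. camera_info takes no time and is no camera call.
- sign_off(): hands the job in; it is judged then, once.
The state is a dict: "clock": time; "joints": joint angles; "qd": joint speeds; "effort": joint torques, N m; "eef_pos": TCP position; "eef_rot": TCP orientation; "wrist_force": force on the tool from outside, world axes, zero at the start; "moment": the same for the moment, N m; "finger_gap": finger opening in mm; "finger_force": force on a finger pad.
Only numpy, scipy, OpenCV 4.12 (cv2) and the standard library are available. Lean on these libraries where they do the work, as an engineer would, in place of code of your own. Each camera call takes 0.05 s, during which the arm holds its last target. There are 200 camera calls.

## Working session

There is one attempt and no reset: what is moved stays moved. The work goes in short steps, Python scripts to look and compute and a shell command to move; the robot and the scene stay as the last step left them, time stands still between calls to the robot, and variables do not carry over. Pictures are saved under pics/ and viewed, at most 14 in all, crops included, and the job is handed in when it is done.

```bash
ls; mkdir -p pics
cat > h.py <<'E'
import numpy as np, cv2
from cell import *
def snap(n,f=None,crop=None,s=1):
    p,d=camera(n)
    np.savez(f'/tmp/{n}.npz',p=p,d=d)
    if f:
        q=p if crop is None else p[crop[1]:crop[3],crop[0]:crop[2]]
        cv2.imwrite(f'pics/{f}',cv2.resize(q[...,::-1],None,fx=s,fy=s,interpolation=cv2.INTER_CUBIC))
    return p,d
def world(n,d):
    i=camera_info(n);K=np.array(i['intrinsics']);T=np.array(i['world_from_camera'])
    h,w=d.shape;u,v=np.meshgrid(np.arange(w),np.arange(h))
    pts=np.stack([u,v],-1).reshape(-1,1,2).astype(float)
    # forward: drawn = ray*(1+k1 r^2) -> OpenCV radial model
    un=cv2.undistortPoints(pts,K,np.array([i['k1'],0,0,0.])).reshape(h,w,2)
    P=np.concatenate([un*d[...,None],d[...,None]],-1)
    W=P@T[:3,:3].T+T[:3,3]
    W[d==0]=np.nan
    return W
E
python3 - <<'E'
from h import *
s=read_state();print(s);print(grip_point_offset)
for n in('scene','top'):
    snap(n,n+'0.png',s=1.4);i=camera_info(n);print(i['k1'],np.round(i['world_from_camera'],2).tolist())
E
```

```text
pics
{'clock': 0.0, 'joints': array([ 1.12243877e+00,  3.00465134e-01,  1.52159747e+00,  9.61226608e-06,
        1.32070321e+00, -6.66008332e-02]), 'qd': array([ 0.00017456,  0.0002576 ,  0.00145817, -0.00080889, -0.00083974,
       -0.00090325]), 'effort': array([ 5.00183305e-04, -5.31796432e+01, -3.52741635e+01,  7.08833733e-02,
        2.42892362e-02, -1.09534203e-04]), 'eef_pos': array([204.76642451, 510.12084128, 166.18270077]), 'eef_rot': array([-3.14042271e+00, -8.73656220e-05,  2.75983349e+00]), 'wrist_force': array([-0.20374314, -0.07202041,  0.46947167]), 'moment': array([-0.01016905,  0.0454194 ,  0.01487525]), 'finger_force': 0.0, 'finger_gap': 93.86297884097986}
18.8
0.00848976597930365 [[-0.91, -0.25, 0.32, 155.96], [-0.41, 0.59, -0.69, 972.5], [-0.01, -0.76, -0.65, 920.74], [0.0, 0.0, 0.0, 1.0]]
-0.1957628079656238 [[0.01, -0.99, 0.13, 336.96], [-1.0, -0.01, -0.01, 86.7], [0.01, -0.13, -0.99, 1829.82], [0.0, 0.0, 0.0, 1.0]]
```

View pics/scene0.png

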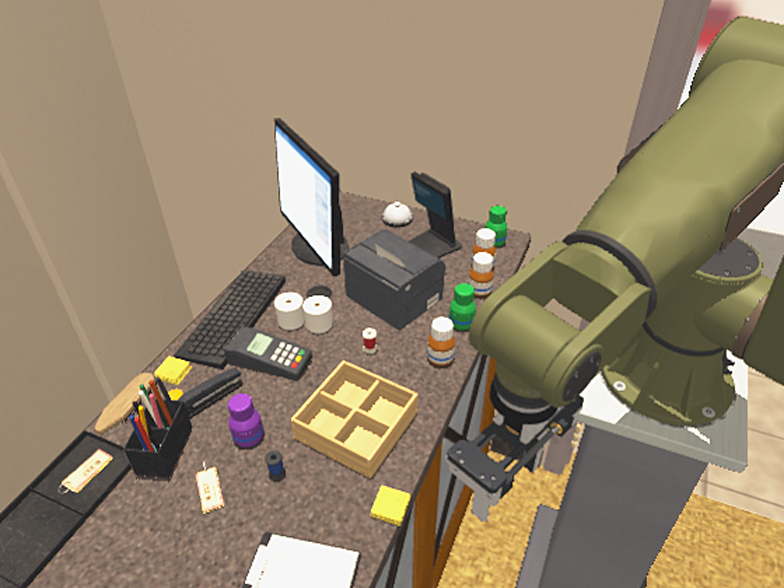

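View pics/top0.png

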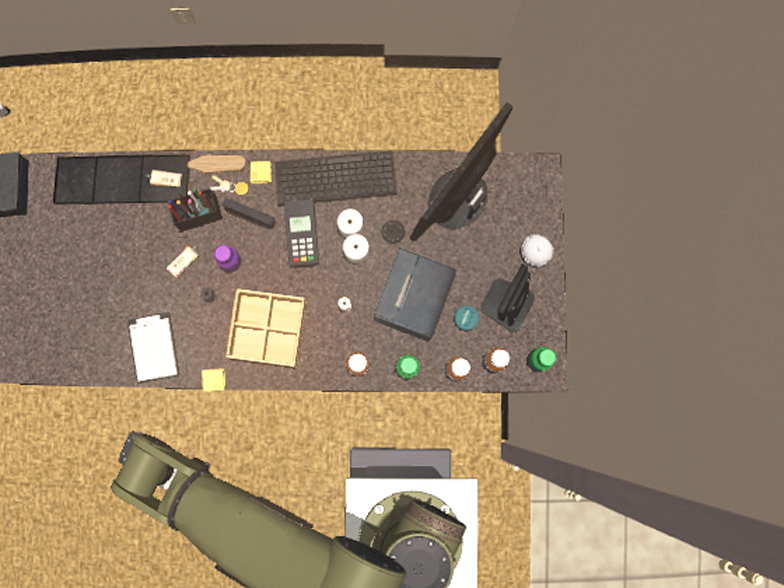

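The scene view shows three amber jars, at (441,341), (482,275) and (485,243). The top view shows them at (357,364), (459,368) and (499,360). The green jars, top (408,367) and (543,358), and the purple one, top (227,257), have the wrong colour and are look-alikes. Next I'll measure positions and confirm them in a crop.

```bash
cat >> h.py <<'E'
def jars(n='top',verbose=True):
    p,d=snap(n);W=world(n,d)
    return p,d,W
def cap(W,u,v,r=14,z0=85,z1=110):
    w=W[v-r:v+r+1,u-r:u+r+1].reshape(-1,3);w=w[(w[:,2]>z0)&(w[:,2]<z1)]
    if len(w)<10:return None
    c,R=cv2.minEnclosingCircle(w[:,:2].astype(np.float32).reshape(-1,1,2))
    return np.round([*c,R,np.median(w[:,2]),len(w)],1).tolist(),np.round(w[:,:2].mean(0),1).tolist()
E
python3 - <<'E'
from h import *
p=np.load('/tmp/top.npz');W=world('top',p['d'])
for n,(u,v) in dict(j1=(357,364),g1=(408,367),j2=(459,368),j3=(499,360),g2=(543,358)).items():print(n,cap(W,round(u/1.4),round(v/1.4)))
H=W[...,2]
m=((H>45)&(H<65)).astype(np.uint8)
print(camera_info('top')['intrinsics'])
# crate
b=m[200:265,158:222];vv,uu=np.nonzero(b);c=W[200:265,158:222][b>0][:,:2]
r=cv2.minAreaRect(c.astype(np.float32));print('crate',r,cv2.boxPoints(r).tolist())
for n,(x0,y0,x1,y1,lo) in dict(printer=(265,175,328,245,120),disp=(340,185,385,240,100),tin=(322,215,345,238,12),spool=(238,208,254,226,30)).items():
    q=W[y0:y1,x0:x1].reshape(-1,3);q=q[q[:,2]>lo];print(n,cv2.boxPoints(cv2.minAreaRect(q[:,:2].astype(np.float32))).round().tolist(),q[:,2].max())
pic=p['p']
cv2.imwrite('pics/crop1.png',cv2.resize(pic[235:285,235:405,::-1],None,fx=4.6,fy=4.6,interpolation=cv2.INTER_CUBIC))
E
```

```text
j1 ([425.9, 129.4, 21.2, 97.2, 128.0], [425.9, 129.6])
g1 ([420.4, 11.2, 20.5, 97.3, 128.0], [420.2, 11.2])
j2 ([417.2, -108.8, 20.5, 97.6, 121.0], [416.9, -108.1])
j3 ([438.1, -199.9, 21.4, 95.8, 135.0], [437.5, -199.3])
g2 ([439.5, -312.2, 20.7, 96.5, 120.0], [438.9, -310.5])
[[537.74111879   0.         272.24489756]
 [  0.         537.74111879 216.71179368]
 [  0.           0.           1.        ]]
crate ((509.0083312988281, 350.9764099121094), (166.57070922851562, 167.83531188964844), 82.69357299804688) [[415.18017578125, 279.03961181640625], [581.6527099609375, 257.69500732421875], [602.8364868164062, 422.9132080078125], [436.36395263671875, 444.2578125]]
printer [[482.0, -37.0], [644.0, -97.0], [694.0, 37.0], [532.0, 97.0]] 160.74861004291506
disp [[513.0, -219.0], [623.0, -279.0], [647.0, -236.0], [536.0, -176.0]] 206.623883846255
tin [[505.0, -111.0], [523.0, -185.0], [581.0, -170.0], [563.0, -97.0]] 31.3798409364299
spool [[551.0, 164.0], [569.0, 145.0], [589.0, 165.0], [571.0, 184.0]] 58.25454549155188
```

View pics/crop1.png

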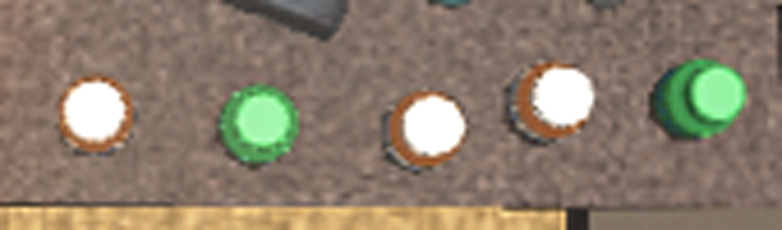

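The crop confirms it: the amber jars are j1 (426,129), j2 (417,-109) and j3 (438,-200). Moving to j1.

```bash
python3 -m handwheel '0.46 -0.79 0 0 0.3;0.46 -0.79 0 0 0.3;0.46 -0.79 0 0 0.3;0.46 -0.79 0 0 0.3;0.46 -0.79 0 0 0.3;0.46 -0.79 0 0 0.3;0.46 -0.79 0 0 0.3;0.46 -0.79 0 0 0.3;0.46 -0.79 0 0 0.3;0.46 -0.79 0 0 0.3;0.46 -0.79 0 0 0.3;0.46 -0.79 0 0 0.3' 20
```

```text
clock: 1.1
eef_pos: [426.2, 129.4, 166.7]
eef_rot: [-3.142, -0.0, 2.76]
wrist_force: [0.1, -0.3, 0.5]
finger_gap: 65.8
finger_force: 0.0
```

```bash
python3 -m handwheel '0 0 -0.8 0 0.3;0 0 -0.8 0 0.3;0 0 -0.5 0 0.3;0 0 -0.3 0 0.3;0 0 0 0 0.3;0 0 0 0 0.7;0 0 0 0 0.7;0 0 0 0 0.7;0 0 0 0 0.7;0 0 0 0 0.7;0 0 0 0 0.7' 15
```

```text
clock: 2.02
eef_pos: [425.9, 131.3, 71.1]
eef_rot: [3.141, 0.001, 2.76]
wrist_force: [0.8, -0.0, 0.1]
finger_gap: 29.8
finger_force: 0.0
```

```bash
for i in 1 2 3 4 ; do python3 -m handwheel '0 0 0.0500 0 0.7;0 0 0 0 0.7;0 0 0 0 0.7' | grep -E 'pos|wrist|gap|finger_f' | tr '\n' ' ';echo; done
```

```text
eef_pos: [425.8, 131.2, 72.9] wrist_force: [-1.1, 0.7, -0.6] finger_gap: 28.6 finger_force: 0.0 
eef_pos: [425.8, 131.2, 74.8] wrist_force: [-0.4, -0.4, -0.6] finger_gap: 28.4 finger_force: 0.0 
eef_pos: [425.8, 131.2, 76.8] wrist_force: [-0.3, -0.2, -0.1] finger_gap: 28.3 finger_force: 0.0 
eef_pos: [425.8, 131.2, 78.9] wrist_force: [-0.5, 0.1, 0.7] finger_gap: 28.0 finger_force: 0.0
```

The fingers closed on nothing, so the jar isn't where I measured it. I'll look again. From here on I'll also type each tug step out rather than loop it.

Run:
```python
from h import *
snap('scene','s1.png',crop=(270,130,400,290),s=3.5)
p,d=snap('top','t1.png',crop=(225,200,405,290),s=4.4)
W=world('top',d);H=W[...,2]
for u,v in((328,263),(356,257)):print(cap(W,u,v))
print(cap(W,255,260,r=25,z0=80,z1=105))
```

```text
([417.2, -109.0, 20.6, 96.7, 121.0], [416.8, -108.2])
([438.2, -199.9, 21.6, 96.0, 136.0], [437.5, -199.4])
None
```

View pics/s1.png

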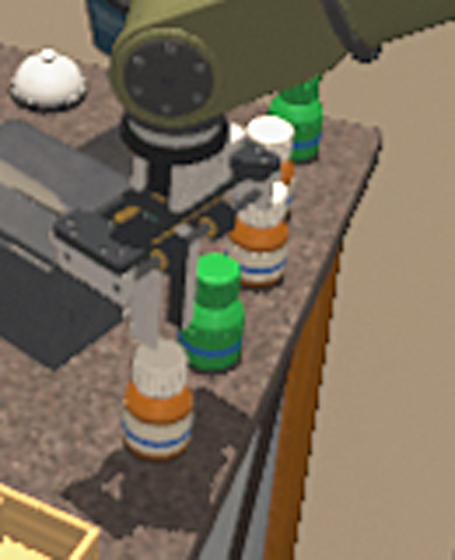

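View pics/t1.png

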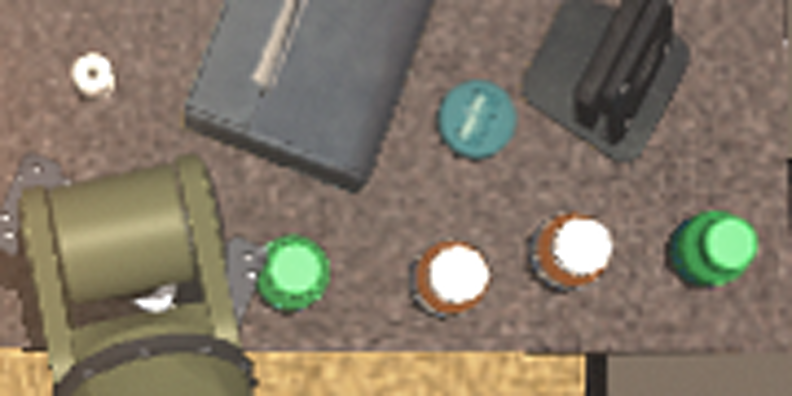

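The scene crop shows j1 standing upright with its cap at crop (160,365), beside the fingers on the camera (+y) side. It has been moved a few centimetres. I'll raise the arm and measure it again with the scene camera.

```bash
python3 -m handwheel '0 0 0.9 0 0.7;0 0 0.6 0 0.3;0 0 0 0 0.3;0 0 0 0 0.3;0 0 0 0 0.3;0 0 0 0 0.3'
python3 - <<'E'
from h import *
p,d=snap('scene');W=world('scene',d).reshape(-1,3);w=W[np.isfinite(W).all(1)]
q=w[(abs(w[:,0]-425)<70)&(w[:,1]>90)&(w[:,1]<220)]
t=q[(q[:,2]>94)&(q[:,2]<101)];print(len(t),t.mean(0),cv2.minEnclosingCircle(t[:,:2].astype(np.float32).reshape(-1,1,2)))
b=q[(q[:,2]>10)&(q[:,2]<50)];print(len(b),b.min(0),b.max(0))
for x,y in((417,-109),(438,-200)):
    q=w[(abs(w[:,0]-x)<40)&(abs(w[:,1]-y)<40)&(w[:,2]>94)&(w[:,2]<101)];print(len(q),cv2.minEnclosingCircle(q[:,:2].astype(np.float32).reshape(-1,1,2)) if len(q) else 0)
E
```

```text
clock: 3.62
eef_pos: [425.2, 131.1, 137.7]
eef_rot: [-3.141, -0.001, 2.76]
wrist_force: [0.1, -0.4, -0.5]
finger_gap: 58.3
finger_force: 0.0
117 [425.61419973 134.16653071  98.01512195] ((426.2230224609375, 132.88262939453125), 21.34148406982422)
189 [398.61415698 126.57193483  10.41947238] [453.11533124 161.93185979  49.77502917]
83 ((416.70538330078125, -105.82122802734375), 21.62845230102539)
13 ((432.30413818359375, -193.3779754638672), 16.74614715576172)
```

Run:
```python
from h import *
z=np.load('/tmp/scene.npz');p,d=z['p'],z['d'];W=world('scene',d)
cv2.imwrite('pics/s2.png',cv2.resize(p[130:290,250:410,::-1],None,fx=3.7,fy=3.7,interpolation=cv2.INTER_CUBIC))
for z0 in range(60,230,10):
    m=(W[...,2]>z0)&(W[...,2]<z0+10)&(abs(W[...,0]-425)<100)&(abs(W[...,1]-140)<90)
    q=W[m]
    if len(q):print(z0,len(q),q.min(0).round(),q.max(0).round())
```

```text
60 63 [407.  50.  60.] [525. 157.  69.]
70 53 [406.  51.  70.] [525. 152.  80.]
80 58 [406.  51.  80.] [525. 156.  90.]
90 134 [407.  51.  91.] [525. 154. 100.]
100 41 [412.  51. 100.] [524. 148. 110.]
110 17 [515.  53. 110.] [524.  85. 119.]
120 21 [514.  51. 120.] [525.  84. 130.]
130 13 [516.  51. 130.] [524.  80. 134.]
170 5 [406.  99. 178.] [430. 164. 180.]
180 31 [405.  97. 180.] [446. 171. 190.]
190 51 [404.  98. 191.] [450. 173. 200.]
200 45 [403.  92. 200.] [450. 175. 209.]
210 51 [404.  94. 210.] [451. 173. 220.]
220 50 [404.  97. 220.] [450. 173. 230.]
```

View pics/s2.png

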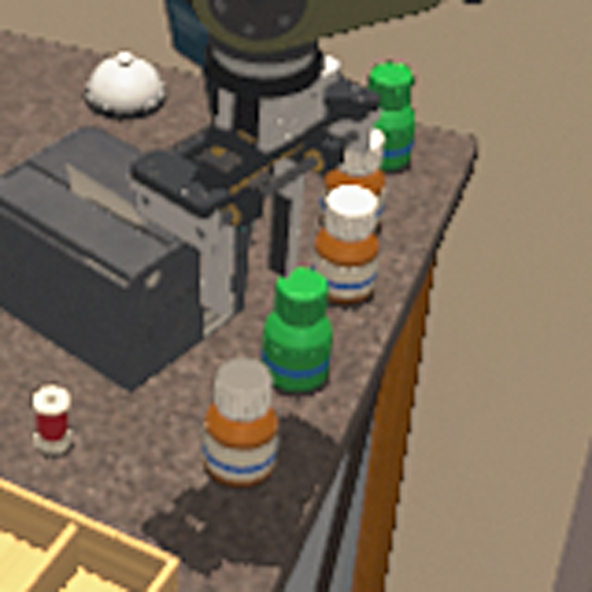

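Run:
```python
from h import *
i=camera_info('scene');K=np.array(i['intrinsics']);T=np.linalg.inv(np.array(i['world_from_camera']))
R=np.array([.37,.93])
for z in(137.7,160,178):
  for s in(-1,1):
    pt=np.array([425.2+s*36*R[0],131.1+s*36*R[1],z])
    uv=cv2.projectPoints(pt.reshape(1,3),cv2.Rodrigues(T[:3,:3])[0],T[:3,3],K,np.array([i['k1'],0,0,0.]))[0].ravel()
    print(z,s,(uv-[250,130])*3.7, uv)
W=world('scene',np.load('/tmp/scene.npz')['d'])
for v in range(216,222,1):print([W[v,u].round().tolist() for u in (304,308,310,326,328)])
```

```text
137.7 -1 [278.57879902 309.86643894] [325.2915673 213.7476862]
137.7 1 [212.287809   356.68262069] [307.37508351 226.4007083 ]
160 -1 [280.36070616 286.73215487] [325.77316383 207.49517699]
160 1 [213.29178466 333.37222826] [307.64642829 220.10060223]
178 -1 [281.83155243 267.64263386] [326.17068984 202.33584699]
178 1 [214.1211321  314.12376054] [307.87057624 214.89831366]
[[501.0, 21.0, 37.0], [496.0, -1.0, 22.0], [491.0, -5.0, 20.0], [429.0, 32.0, 71.0], [422.0, 34.0, 75.0]]
[[504.0, 13.0, 26.0], [495.0, 2.0, 20.0], [492.0, -11.0, 11.0], [428.0, 31.0, 66.0], [423.0, 29.0, 67.0]]
[[502.0, 19.0, 27.0], [497.0, -6.0, 8.0], [494.0, -15.0, 3.0], [428.0, 33.0, 64.0], [422.0, 30.0, 64.0]]
[[503.0, 16.0, 21.0], [498.0, -10.0, 1.0], [493.0, -12.0, 1.0], [427.0, 33.0, 61.0], [422.0, 32.0, 61.0]]
[[503.0, 15.0, 16.0], [496.0, -4.0, 3.0], [491.0, -7.0, 2.0], [427.0, 34.0, 57.0], [420.0, 36.0, 62.0]]
[[503.0, 13.0, 10.0], [494.0, 2.0, 3.0], [489.0, -2.0, 2.0], [426.0, 38.0, 57.0], [421.0, 32.0, 54.0]]
```

The scene depth puts the fingertips about 40 mm above the reported TCP z, which explains the empty grip: I closed above the cap. j1 itself never moved. Fingers opened to 66 mm clear the jar whichever height is right, so I'll go down to a reported z of about 33.

```bash
python3 -m handwheel '0 -0.04 -0.8 0 0.3;0 0 -0.8 0 0.3;0 0 -0.5 0 0.3;0 0 -0.3 0 0.3;0 0 -0.2 0 0.3;0 0 0 0 0.3;0 0 0 0 0.6;0 0 0 0 0.6;0 0 0 0 0.6;0 0 0 0 0.6;0 0 0 0 0.6;0 0 0 0 0.6' 15;  python3 - <<'E'
from h import *
p,d=snap('scene','s3.png',crop=(270,150,390,290),s=4)
E
```

```text
clock: 4.67
eef_pos: [426.3, 129.9, 35.4]
eef_rot: [3.14, 0.001, 2.76]
wrist_force: [1.1, 2.7, 4.4]
finger_gap: 41.3
finger_force: 15.0
```

View pics/s3.png

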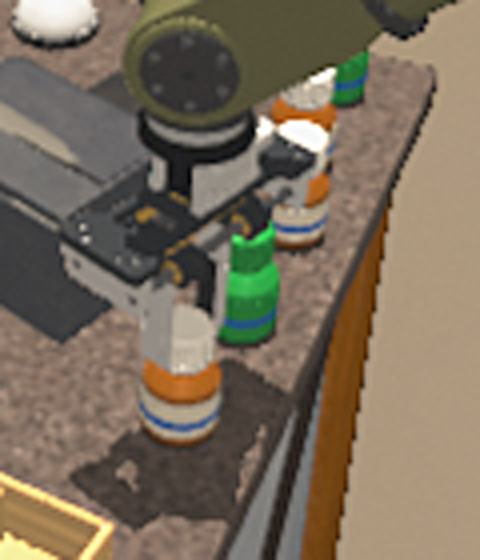

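The crop shows the fingers on j1's cap, which is now near crop (190,335). The gap of 41.3 mm matches the cap. Tugging in small steps.

```bash
f(){ grep -E 'pos|wrist|gap' | tr '\n' ' ';echo; }; python3 -m handwheel '0 0 0.05 0 0.6;0 0 0 0 0.6;0 0 0 0 0.6' |f;python3 -m handwheel '0 0 0.05 0 0.6;0 0 0 0 0.6;0 0 0 0 0.6' |f;python3 -m handwheel '0 0 0.05 0 0.6;0 0 0 0 0.6;0 0 0 0 0.6' |f;python3 -m handwheel '0 0 0.05 0 0.6;0 0 0 0 0.6;0 0 0 0 0.6' |f;python3 -m handwheel '0 0 0.05 0 0.6;0 0 0 0 0.6;0 0 0 0 0.6' |f
```

```text
eef_pos: [425.3, 129.4, 36.5] wrist_force: [0.1, 0.8, -3.5] finger_gap: 41.9 
eef_pos: [425.6, 129.5, 38.7] wrist_force: [-0.2, -0.2, -3.2] finger_gap: 41.6 
eef_pos: [425.8, 129.6, 40.8] wrist_force: [-0.5, 0.6, -3.0] finger_gap: 41.5 
eef_pos: [425.8, 129.6, 42.9] wrist_force: [-0.2, 0.6, -3.4] finger_gap: 41.6 
eef_pos: [425.8, 129.6, 44.9] wrist_force: [0.3, -0.0, -3.1] finger_gap: 41.4
```

j1 is tight, because the full weight of about 3.3 N came up straight away. It can go in the crate.

```bash
python3 -m handwheel '0 0 0.7 0 0.6;0 0 0.8 0 0.6;0 0 0.5 0 0.6;0.37 0.55 0 0 0.6;0.37 0.55 0 0 0.6;0.37 0.55 0 0 0.6;0.37 0.55 0 0 0.6;0.37 0.55 0 0 0.6;0.37 0.55 0 0 0.6;0.37 0.55 0 0 0.6;0.37 0.55 0 0 0.6;0 0 0 0 0.6'
```

```text
clock: 6.97
eef_pos: [545.2, 308.5, 123.7]
eef_rot: [3.141, -0.0, 2.761]
wrist_force: [-1.0, -1.6, -4.0]
finger_gap: 41.7
finger_force: 15.0
```

```bash
python3 -m handwheel '-0.03 -0.05 -0.4 0 0.6;0 0 -0.6 0 0.6;0 0 -0.5 0 0.6;0 0 -0.3 0 0.6;0 0 -0.15 0 0.6;0 0 -0.05 0 0.6;0 0 0 0 0.6;0 0 0 0 0.6'; python3 -m handwheel '0 0 -0.03 0 0.6;0 0 0 0 0.6;0 0 0 0 0.6'
```

```text
clock: 7.63
eef_pos: [543.5, 303.8, 45.9]
eef_rot: [3.14, 0.001, 2.76]
wrist_force: [-0.8, 0.8, -2.5]
finger_gap: 41.8
finger_force: 15.0
clock: 7.88
eef_pos: [543.1, 303.7, 44.0]
eef_rot: [3.141, 0.0, 2.76]
wrist_force: [1.1, -0.3, -3.0]
finger_gap: 41.4
finger_force: 15.0
```

```bash
python3 -m handwheel '0 0.06 -0.03 0 0.6;0 0 -0.03 0 0.6;0 0 -0.02 0 0.6;0 0 0 0 0.6;0 0 0 0 0.6'; python3 -m handwheel '0 0 0 0 0.35;0 0 0 0 0.35;0 0 0 0 0.35;0 0 0 0 0.35;0 0 0.5 0 0.35;0 0 0.8 0 0.35;0 0 0.8 0 0.35;0 0 0 0 0.35'
```

```text
clock: 8.3
eef_pos: [543.4, 306.6, 41.4]
eef_rot: [3.14, 0.001, 2.76]
wrist_force: [-1.9, 0.9, 5.5]
finger_gap: 41.6
finger_force: 15.0
clock: 8.97
eef_pos: [545.2, 307.1, 131.0]
eef_rot: [3.135, 0.006, 2.76]
wrist_force: [-0.4, -0.0, 0.2]
finger_gap: 61.2
finger_force: 0.0
```

```bash
python3 - <<'E'
from h import *
p,d=snap('top');W=world('top',d)
for u,v in((328,263),(356,257)):print(cap(W,u,v,r=25))
E
python3 -m handwheel '-0.267 -0.867 0 0 0.35;-0.267 -0.867 0 0 0.35;-0.267 -0.867 0 0 0.35;-0.267 -0.867 0 0 0.35;-0.267 -0.867 0 0 0.35;-0.267 -0.867 0 0 0.35;-0.267 -0.867 0 0 0.35;-0.267 -0.867 0 0 0.35;-0.267 -0.867 0 0 0.35;-0.267 -0.867 0 0 0.35;-0.267 -0.867 0 0 0.35;-0.267 -0.867 0 0 0.35'; python3 -m handwheel '0 0 0 0 0.35;0 0 0 0 0.35'
```

```text
([455.1, -105.6, 87.1, 97.2, 157.0], [423.8, -117.0])
([425.0, -166.6, 57.6, 96.2, 172.0], [433.1, -181.1])
clock: 10.02
eef_pos: [413.5, -111.5, 123.6]
eef_rot: [-3.142, -0.001, 2.76]
wrist_force: [-0.0, -0.7, 0.4]
finger_gap: 60.9
finger_force: 0.0
clock: 10.18
eef_pos: [414.0, -111.3, 123.7]
eef_rot: [-3.142, -0.001, 2.756]
wrist_force: [0.5, 0.3, 0.2]
finger_gap: 60.9
finger_force: 0.0
```

```bash
python3 - <<'E'
from h import *
W=world('top',np.load('/tmp/top.npz')['d'])
for u,v in((328,263),(356,257)):print(cap(W,u,v))
E
python3 -m handwheel '0.08 0.06 -0.5 0 0.35;0 0 -0.8 0 0.35;0 0 -0.5 0 0.35;0 0 -0.3 0 0.35;0 0 -0.1 0 0.35;0 0 0 0 0.35;0 0 0 0 0.35'
```

```text
([417.5, -108.9, 20.8, 97.2, 123.0], [416.8, -108.1])
([438.1, -199.4, 22.4, 95.7, 132.0], [437.7, -199.8])
clock: 10.77
eef_pos: [418.4, -107.2, 36.7]
eef_rot: [3.142, 0.0, 2.761]
wrist_force: [0.5, -0.3, 0.9]
finger_gap: 60.9
finger_force: 0.0
```

```bash
f(){ grep -E 'pos|wrist|gap' | tr '\n' ' ';echo; }; python3 -m handwheel '-0.03 -0.04 0 0 0.6;0 0 0 0 0.6;0 0 0 0 0.6;0 0 0 0 0.6;0 0 0 0 0.6;0 0 0 0 0.6' 15|f; python3 -m handwheel '0 0 0.05 0 0.6;0 0 0 0 0.6;0 0 0 0 0.6' |f;python3 -m handwheel '0 0 0.05 0 0.6;0 0 0 0 0.6;0 0 0 0 0.6' |f;python3 -m handwheel '0 0 0.05 0 0.6;0 0 0 0 0.6;0 0 0 0 0.6' |f;python3 -m handwheel '0 0 0.05 0 0.6;0 0 0 0 0.6;0 0 0 0 0.6' |f;python3 -m handwheel '0 0 0.05 0 0.6;0 0 0 0 0.6;0 0 0 0 0.6' |f
```

```text
eef_pos: [417.2, -109.3, 36.8] wrist_force: [2.3, 3.0, 6.2] finger_gap: 41.8 
eef_pos: [416.7, -109.4, 38.3] wrist_force: [1.0, 1.0, -1.4] finger_gap: 41.7 
eef_pos: [416.7, -109.4, 40.4] wrist_force: [0.5, 1.5, -1.3] finger_gap: 41.9 
eef_pos: [416.5, -109.4, 42.2] wrist_force: [-0.6, 0.2, -3.7] finger_gap: 41.9 
eef_pos: [416.7, -109.4, 44.4] wrist_force: [-0.3, -0.9, -4.5] finger_gap: 41.6 
eef_pos: [416.8, -109.4, 46.4] wrist_force: [0.6, -0.1, -2.9] finger_gap: 41.7
```

j2 is loose: about 1.4 N for the first 4–5 mm, then the full weight. I'll lower it back with a light press and turn it clockwise.

```bash
f(){ grep -E 'pos|rot|wrist|gap' | tr '\n' ' ';python3 -c "
from cell import *;s=read_state();print('M',s['moment'].round(3),s['joints'][5].round(2))"; }; python3 -m handwheel '0 0 -0.15 0 0.6;0 0 -0.1 0 0.6;0 0 -0.03 0 0.6;0 0 0 0 0.6;0 0 0 0 0.6' 20|f; python3 -m handwheel '0 0 0 -1 0.6;0 0 0 -1 0.6;0 0 0 -1 0.6;0 0 0 -1 0.6;0 0 0 -1 0.6;0 0 0 -1 0.6;0 0 0 -1 0.6;0 0 0 -1 0.6;0 0 0 -1 0.6;0 0 0 -1 0.6' |f; python3 -m handwheel '0 0 0 -1 0.6;0 0 0 -1 0.6;0 0 0 -1 0.6;0 0 0 -1 0.6;0 0 0 -1 0.6;0 0 0 -1 0.6;0 0 0 -1 0.6;0 0 0 -1 0.6;0 0 0 -1 0.6;0 0 0 -1 0.6' |f
```

```text
eef_pos: [417.9, -109.0, 35.9] eef_rot: [3.14, 0.002, 2.76] wrist_force: [1.3, 7.5, 13.7] finger_gap: 41.7 M [ 1.438 -0.067  0.014] -1.53
eef_pos: [417.4, -109.9, 35.8] eef_rot: [3.141, 0.001, 1.883] wrist_force: [-2.8, -1.2, 12.0] finger_gap: 41.4 M [-0.354  0.979  0.169] -0.65
eef_pos: [417.5, -109.7, 35.8] eef_rot: [3.14, -0.0, 1.01] wrist_force: [-0.9, -0.4, 11.6] finger_gap: 41.4 M [0.063 0.514 0.236] 0.22
```

```bash
f(){ grep -E 'pos|rot|wrist|gap' | tr '\n' ' ';python3 -c "
from cell import *;s=read_state();print('M',s['moment'].round(3),s['joints'][5].round(2))"; }; python3 -m handwheel '0 0 0 -1 0.6;0 0 0 -1 0.6;0 0 0 -1 0.6;0 0 0 -1 0.6;0 0 0 -1 0.6;0 0 0 -1 0.6' |f; python3 -m handwheel '0 0 0 -1 0.6;0 0 0 -1 0.6;0 0 0 -1 0.6;0 0 0 -1 0.6;0 0 0 -1 0.6;0 0 0 -1 0.6' |f
python3 -m handwheel '0 0 0.05 0 0.6;0 0 0 0 0.6;0 0 0 0 0.6' |f;python3 -m handwheel '0 0 0.04 0 0.6;0 0 0 0 0.6;0 0 0 0 0.6' |f;python3 -m handwheel '0 0 0.04 0 0.6;0 0 0 0 0.6;0 0 0 0 0.6' |f;python3 -m handwheel '0 0 0.04 0 0.6;0 0 0 0 0.6;0 0 0 0 0.6' |f
```

```text
eef_pos: [417.6, -109.7, 35.8] eef_rot: [3.14, -0.001, 0.487] wrist_force: [-0.1, 1.4, 10.9] finger_gap: 41.8 M [0.115 0.381 0.212] 0.74
eef_pos: [417.7, -109.6, 35.8] eef_rot: [3.141, -0.002, -0.037] wrist_force: [-0.4, 1.4, 10.9] finger_gap: 41.7 M [0.278 0.203 0.209] 1.27
eef_pos: [416.5, -109.3, 36.7] eef_rot: [-3.141, 0.001, -0.031] wrist_force: [0.1, 0.1, -2.5] finger_gap: 41.8 M [ 0.018  0.117 -0.003] 1.26
eef_pos: [416.7, -109.4, 38.7] eef_rot: [-3.142, 0.0, -0.032] wrist_force: [0.4, -0.9, -2.8] finger_gap: 41.9 M [ 0.017  0.162 -0.008] 1.26
eef_pos: [416.8, -109.4, 40.4] eef_rot: [3.142, -0.0, -0.033] wrist_force: [0.3, 0.1, -2.6] finger_gap: 41.6 M [ 0.004  0.131 -0.005] 1.26
eef_pos: [416.8, -109.4, 42.0] eef_rot: [3.142, -0.0, -0.033] wrist_force: [0.3, 0.4, -3.5] finger_gap: 41.4 M [0.037 0.15  0.024] 1.26
```

The pull is now immediate, and the turning moment stayed at 0.21 N m for the last 100°. j2 is at its stop, so I'll carry it over the green jar to cell (464,316).

```bash
python3 -m handwheel '0 0 0.8 0 0.6;0 0 0.9 0 0.6;0 0 0.9 0 0.6;0 0 0.5 0 0.6;0 0.6 0 1 0.6;0.1 0.8 0 1 0.6;0.1 0.8 0 1 0.6;0.1 0.8 0 1 0.6;0.1 0.8 0 1 0.6;0.1 0.8 0 1 0.6;0.1 0.8 0 1 0.6;0.1 0.8 0 1 0.6'; python3 -m handwheel '0.1 0.8 0 1 0.6;0.1 0.8 0 1 0.6;0.1 0.8 0 1 0.6;0.1 0.8 0 1 0.6;0.1 0.8 0 1 0.6;0.1 0.6 0 0 0.6;0.1 0.4 0 0 0.6;0 0 0 0 0.6;0 0 0 0 0.6'
```

```text
clock: 17.6
eef_pos: [444.6, 140.3, 165.9]
eef_rot: [3.142, -0.0, 0.67]
wrist_force: [0.8, -1.3, -2.1]
finger_gap: 41.9
finger_force: 20.0
clock: 18.35
eef_pos: [472.4, 339.0, 165.2]
eef_rot: [-3.141, 0.001, 1.103]
wrist_force: [-0.2, -0.8, -2.5]
finger_gap: 41.5
finger_force: 20.0
```

```bash
python3 -m handwheel '-0.2 -0.56 0 0 0.6;0 0 0 0 0.6;0 0 -0.7 0 0.6;0 0 -0.8 0 0.6;0 0 -0.7 0 0.6;0 0 -0.4 0 0.6;0 0 -0.2 0 0.6;0 0 -0.1 0 0.6;0 0 0 0 0.6;0 0 0 0 0.6'
```

```text
clock: 19.18
eef_pos: [465.4, 316.4, 51.1]
eef_rot: [3.141, -0.001, 1.101]
wrist_force: [-1.0, 0.9, -3.8]
finger_gap: 41.6
finger_force: 20.0
```

```bash
python3 -m handwheel '-0.03 0 -0.1 0 0.6;0 0 -0.08 0 0.6;0 0 -0.04 0 0.6;0 0 -0.03 0 0.6;0 0 0 0 0.6;0 0 0 0 0.6'; python3 -m handwheel '0 0 0 0 0.35;0 0 0 0 0.35;0 0 0 0 0.35;0 0 0 0 0.35;0 0 0.5 0 0.35;0 0 0.8 0 0.35;0 0 0.8 0 0.35;0 0 0 0 0.35'
python3 - <<'E'
from h import *
p,d=snap('top');W=world('top',d)
print(cap(W,356,257))
E
```

```text
clock: 19.68
eef_pos: [464.3, 317.2, 41.9]
eef_rot: [3.14, -0.003, 1.102]
wrist_force: [-5.1, 0.6, 12.7]
finger_gap: 42.0
finger_force: 20.0
clock: 20.35
eef_pos: [465.8, 317.5, 130.0]
eef_rot: [3.137, -0.007, 1.102]
wrist_force: [-0.7, 0.1, 0.7]
finger_gap: 61.0
finger_force: 0.0
([438.7, -200.3, 22.0, 96.8, 135.0], [437.4, -199.5])
```

```bash
python3 -m handwheel '-0.05 -0.8 0 1 0.35;-0.05 -0.9 0 1 0.35;-0.05 -0.9 0 1 0.35;-0.05 -0.9 0 1 0.35;-0.05 -0.9 0 1 0.35;-0.05 -0.9 0 1 0.35;-0.05 -0.9 0 1 0.35;-0.05 -0.9 0 1 0.35;-0.05 -0.9 0 1 0.35;-0.05 -0.9 0 1 0.35;-0.05 -0.9 0 1 0.35;-0.05 -0.9 0 1 0.35'; python3 -m handwheel '-0.05 -0.9 0 1 0.35;-0.05 -0.9 0 1 0.35;0 -0.5 0 1 0.35;0 0 0 1 0.35;0 0 0 1 0.35;0 0 0 1 0.35;0 0 0 1 0.35;0 0 0 1 0.35;0 0 0 1 0.35;0 0 0 1 0.35;0 0 0 1 0.35;0 0 0 0.4 0.35'
```

```text
clock: 21.4
eef_pos: [438.6, -113.4, 123.0]
eef_rot: [-3.141, -0.001, 2.153]
wrist_force: [0.3, 1.4, 0.0]
finger_gap: 61.1
finger_force: 0.0
clock: 22.4
eef_pos: [435.1, -203.5, 122.7]
eef_rot: [3.141, -0.001, -3.134]
wrist_force: [0.3, -0.4, -1.0]
finger_gap: 60.8
finger_force: 0.0
```

```bash
python3 -m handwheel '0.07 0.09 -0.5 0 0.35;0 0 -0.8 0 0.35;0 0 -0.5 0 0.35;0 0 -0.3 0 0.35;0 0 -0.06 0 0.35;0 0 0 0 0.35;0 0 0 0 0.35;0 0 0 0 0.6;0 0 0 0 0.6;0 0 0 0 0.6;0 0 0 0 0.6;0 0 0 0 0.6' 15
```

```text
clock: 23.4
eef_pos: [438.6, -200.2, 38.0]
eef_rot: [-3.141, 0.001, -3.139]
wrist_force: [-1.6, 1.4, 4.1]
finger_gap: 41.5
finger_force: 15.0
```

```bash
f(){ grep -E 'pos|wrist|gap' | tr '\n' ' ';echo; };  python3 -m handwheel '0 0 0.05 0 0.6;0 0 0 0 0.6;0 0 0 0 0.6' |f;python3 -m handwheel '0 0 0.04 0 0.6;0 0 0 0 0.6;0 0 0 0 0.6' |f;python3 -m handwheel '0 0 0.04 0 0.6;0 0 0 0 0.6;0 0 0 0 0.6' |f;python3 -m handwheel '0 0 0.04 0 0.6;0 0 0 0 0.6;0 0 0 0 0.6' |f;python3 -m handwheel '0 0 0.05 0 0.6;0 0 0 0 0.6;0 0 0 0 0.6' |f;python3 -m handwheel '0 0 0.05 0 0.6;0 0 0 0 0.6;0 0 0 0 0.6' |f
```

```text
eef_pos: [438.4, -200.2, 39.6] wrist_force: [0.5, -0.3, -1.3] finger_gap: 41.9 
eef_pos: [438.4, -200.2, 41.2] wrist_force: [1.2, 0.6, -0.2] finger_gap: 41.8 
eef_pos: [438.4, -200.2, 42.8] wrist_force: [0.5, 0.2, -0.3] finger_gap: 41.7 
eef_pos: [438.1, -200.1, 44.2] wrist_force: [-0.1, 0.4, -3.5] finger_gap: 41.7 
eef_pos: [438.3, -200.2, 46.4] wrist_force: [-0.1, 0.5, -3.2] finger_gap: 41.8 
eef_pos: [438.4, -200.2, 48.5] wrist_force: [-0.5, -0.3, -1.7] finger_gap: 41.6
```

j3 is loose too, with about 5 mm of play. The display leaves no room to turn it here, so I'll set it at j2's old spot and tighten it there.

```bash
f(){ grep -E 'pos|rot|wrist|gap' | tr '\n' ' ';python3 -c "
from cell import *;s=read_state();print('M',s['moment'].round(3),s['joints'][5].round(2))"; }; python3 -m handwheel '0 0 0.5 0 0.6;-0.13 0.57 0 0 0.6;-0.13 0.57 0 0 0.6;-0.13 0.57 0 0 0.6;-0.13 0.57 0 0 0.6;0 0 0 0 0.6;0 0 -0.3 0 0.6;0 0 -0.2 0 0.6;0 0 -0.15 0 0.6;0 0 0 0 0.6;0 0 0 0 0.6' 20|f; python3 -m handwheel '0 0 -0.1 0 0.6;0 0 -0.06 0 0.6;0 0 0 0 0.6;0 0 0 0 0.6' |f
```

```text
eef_pos: [417.5, -109.2, 42.2] eef_rot: [3.141, -0.001, -3.14] wrist_force: [-0.1, 1.2, 0.3] finger_gap: 41.6 M [ 0.305  0.151 -0.025] -1.91
eef_pos: [418.3, -109.1, 36.9] eef_rot: [-3.141, 0.002, -3.14] wrist_force: [-2.9, 3.8, 10.8] finger_gap: 41.9 M [0.692 0.484 0.061] -1.91
```

Pressed with about 10 N. Turning 160° clockwise.

```bash
f(){ grep -E 'pos|rot|wrist|gap' | tr '\n' ' ';python3 -c "
from cell import *;s=read_state();print('M',s['moment'].round(3),s['joints'][5].round(2))"; }; python3 -m handwheel '0 0 0 -1 0.6;0 0 0 -1 0.6;0 0 0 -1 0.6;0 0 0 -1 0.6;0 0 0 -1 0.6;0 0 0 -1 0.6;0 0 0 -1 0.6;0 0 0 -1 0.6;0 0 0 -1 0.6;0 0 0 -1 0.6;0 0 0 -1 0.6;0 0 0 -1 0.6' |f; python3 -m handwheel '0 0 0 -1 0.6;0 0 0 -1 0.6;0 0 0 -1 0.6;0 0 0 -1 0.6;0 0 0 -1 0.6;0 0 0 -1 0.6;0 0 0 -1 0.6;0 0 0 -1 0.6;0 0 0 -1 0.6;0 0 0 -1 0.6;0 0 0 -1 0.6;0 0 0 -1 0.6' |f; python3 -m handwheel '0 0 0 -1 0.6;0 0 0 -1 0.6;0 0 0 -1 0.6;0 0 0 -1 0.6;0 0 0 -1 0.6;0 0 0 -1 0.6;0 0 0 -1 0.6;0 0 0 -1 0.6' |f
python3 -m handwheel '0 0 0.05 0 0.6;0 0 0 0 0.6;0 0 0 0 0.6' |f;python3 -m handwheel '0 0 0.04 0 0.6;0 0 0 0 0.6;0 0 0 0 0.6' |f;python3 -m handwheel '0 0 0.04 0 0.6;0 0 0 0 0.6;0 0 0 0 0.6' |f;python3 -m handwheel '0 0 0.04 0 0.6;0 0 0 0 0.6;0 0 0 0 0.6' |f
```

```text
eef_pos: [418.0, -109.7, 36.9] eef_rot: [3.141, 0.002, 2.092] wrist_force: [-6.0, -2.5, 12.6] finger_gap: 41.9 M [-0.626  1.337  0.135] -0.86
eef_pos: [417.3, -109.4, 36.9] eef_rot: [-3.141, 0.001, 1.045] wrist_force: [-10.4, 0.4, 19.1] finger_gap: 41.8 M [0.104 2.53  0.159] 0.19
eef_pos: [418.5, -109.5, 36.7] eef_rot: [3.14, -0.002, 0.347] wrist_force: [0.4, -0.4, 5.1] finger_gap: 41.8 M [-0.125  0.13   0.132] 0.88
eef_pos: [417.5, -109.0, 37.9] eef_rot: [-3.141, 0.0, 0.354] wrist_force: [0.1, -0.4, -2.8] finger_gap: 41.5 M [-0.038  0.134  0.048] 0.88
eef_pos: [417.5, -109.0, 39.5] eef_rot: [-3.142, 0.0, 0.352] wrist_force: [-0.7, -0.1, -2.7] finger_gap: 41.4 M [-0.043  0.135  0.008] 0.88
eef_pos: [417.6, -109.0, 41.2] eef_rot: [3.141, -0.0, 0.351] wrist_force: [-0.4, 0.0, -2.5] finger_gap: 41.7 M [-0.052  0.157 -0.007] 0.88
eef_pos: [417.6, -109.0, 42.8] eef_rot: [3.141, -0.0, 0.351] wrist_force: [0.7, -0.0, -2.8] finger_gap: 41.6 M [-0.017  0.086 -0.004] 0.88
```

```bash
f(){ grep -E 'pos|rot|wrist|gap' | tr '\n' ' ';python3 -c "
from cell import *;s=read_state();print('M',s['moment'].round(3),s['joints'][5].round(2))"; }; python3 -m handwheel '0 0 -0.1 0 0.6;0 0 -0.07 0 0.6;0 0 0 0 0.6;0 0 0 -1 0.6;0 0 0 -1 0.6;0 0 0 -1 0.6;0 0 0 -1 0.6;0 0 0 -1 0.6;0 0 0 -1 0.6'|f
python3 -m handwheel '0 0 0.03 0 0.6;0 0 0 0 0.6;0 0 0 0 0.6' |f;python3 -m handwheel '0 0 0.02 0 0.6;0 0 0 0 0.6;0 0 0 0 0.6' |f
python3 -m handwheel '0 0 0.8 0 0.6;0 0 0.9 0 0.6;0 0 0.9 0 0.6;0 0 0.6 0 0.6;0 0.6 0 1 0.6;0.1 0.8 0 1 0.6;0.1 0.8 0 1 0.6;0.1 0.8 0 1 0.6;0.1 0.8 0 1 0.6;0.1 0.8 0 1 0.6;0.1 0.8 0 1 0.6;0.1 0.8 0 1 0.6'|f; python3 -m handwheel '0.1 0.9 0 1 0.6;0.1 0.9 0 1 0.6;0.1 0.9 0 1 0.6;0.1 0.9 0 1 0.6;0.1 0.9 0 1 0.6;0.1 0.9 0 0 0.6;0.1 0.8 0 0 0.6;0.1 0.6 0 0 0.6;0 0 0 0 0.6;0 0 0 0 0.6'|f
```

```text
eef_pos: [418.0, -109.1, 36.2] eef_rot: [3.141, -0.001, -0.176] wrist_force: [0.5, 0.3, 2.8] finger_gap: 41.6 M [0.066 0.157 0.115] 1.41
eef_pos: [417.4, -108.9, 36.9] eef_rot: [-3.142, 0.001, -0.169] wrist_force: [-0.0, -0.2, -2.7] finger_gap: 41.5 M [-0.016  0.16  -0.034] 1.4
eef_pos: [417.5, -108.9, 37.9] eef_rot: [-3.142, 0.0, -0.171] wrist_force: [0.4, 0.2, -2.6] finger_gap: 41.6 M [ 0.017  0.097 -0.006] 1.4
eef_pos: [445.4, 140.7, 165.9] eef_rot: [3.142, -0.0, 0.531] wrist_force: [0.9, -1.3, -2.8] finger_gap: 41.4 M [-0.066  0.069 -0.04 ] 1.27
eef_pos: [477.1, 411.7, 164.9] eef_rot: [-3.141, 0.001, 0.964] wrist_force: [-1.0, -0.3, -3.0] finger_gap: 41.7 M [-0.072  0.183 -0.058] 1.26
```

```bash
python3 -m handwheel '-0.07 -0.4 0 0 0.6;0 0 0 0 0.6;0 0 -0.7 0 0.6;0 0 -0.8 0 0.6;0 0 -0.7 0 0.6;0 0 -0.4 0 0.6;0 0 -0.2 0 0.6;0 0 -0.1 0 0.6;0 0 0 0 0.6;0 0 0 0 0.6'
```

```text
clock: 33.73
eef_pos: [475.4, 395.3, 51.3]
eef_rot: [3.141, -0.002, 0.962]
wrist_force: [-0.2, 0.3, -3.4]
finger_gap: 41.8
finger_force: 20.0
```

```bash
python3 -m handwheel '0 0 -0.08 0 0.6;0 0 -0.06 0 0.6;0 0 -0.04 0 0.6;0 0 -0.02 0 0.6;0 0 0 0 0.6;0 0 0 0 0.6'
```

```text
clock: 34.23
eef_pos: [475.1, 395.4, 42.5]
eef_rot: [3.141, -0.001, 0.962]
wrist_force: [0.2, 0.6, 2.4]
finger_gap: 41.1
finger_force: 20.0
```

Contact with the cell floor. I'll release, retreat clear of the crate, and check.

```bash
python3 -m handwheel '0 0 0 0 0.35;0 0 0 0 0.35;0 0 0 0 0.35;0 0 0 0 0.35;0 0 0.5 0 0.35;0 0 0.8 0 0.35;0 0 0.9 0 0.35;0 0 0.9 0 0.35;0 0 0 0 0.35'; python3 -m handwheel '-0.9 0.1 0 0 0.35;-0.9 0.1 0 0 0.35;-0.9 0.1 0 0 0.35;-0.9 0.1 0 0 0.35;-0.9 0.1 0 0 0.35;0 0 0 0 0.35;0 0 0 0 0.35'
python3 - <<'E'
from h import *
snap('scene','s5.png',s=1.4)
p,d=snap('top','t5.png',s=1.4);W=world('top',d).reshape(-1,3)
for x,y in((543.6,306.2),(464.2,316.4),(474.4,395.8)):
    q=W[(np.hypot(W[:,0]-x,W[:,1]-y)<36)&(W[:,2]>90)&(W[:,2]<115)];print(len(q),cv2.minEnclosingCircle(q[:,:2].astype(np.float32).reshape(-1,1,2)) if len(q) else 0,np.median(q[:,2]) if len(q) else 0)
E
```

```text
clock: 34.98
eef_pos: [476.8, 396.5, 173.7]
eef_rot: [3.138, -0.01, 0.962]
wrist_force: [-0.0, 0.9, 0.7]
finger_gap: 61.3
finger_force: 0.0
clock: 35.57
eef_pos: [293.8, 415.4, 166.3]
eef_rot: [3.141, -0.001, 0.964]
wrist_force: [0.5, 0.4, 0.2]
finger_gap: 61.2
finger_force: 0.0
131 ((542.3531494140625, 306.55548095703125), 20.902225494384766) 102.27960158162409
130 ((464.962890625, 316.4871826171875), 21.269067764282227) 102.80366317371465
124 ((476.6669006347656, 396.3209533691406), 20.4558162689209) 101.24689825230416
```

View pics/s5.png

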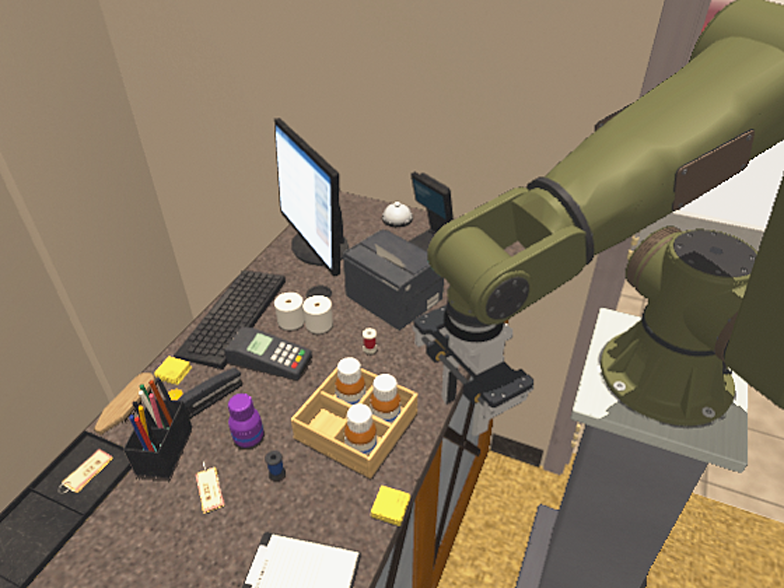

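View pics/t5.png

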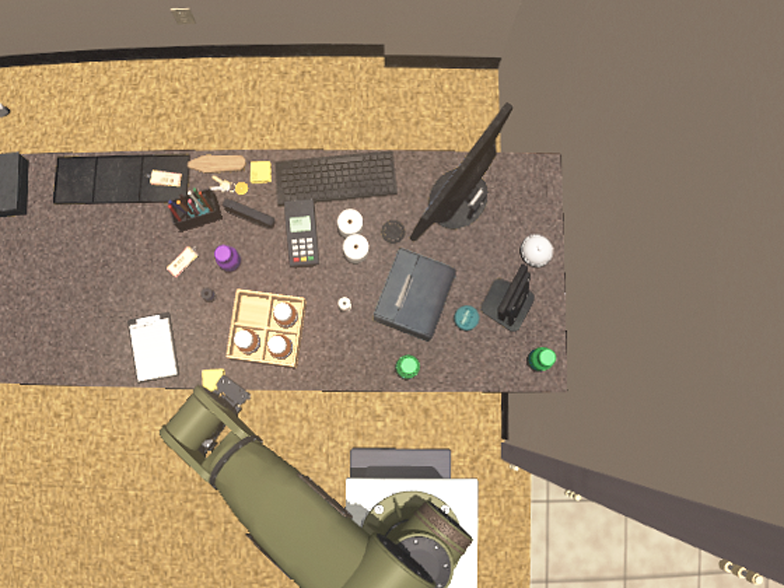

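The three jars stand upright in three cells, at top (285,315), (279,346) and (246,342), with cap tops near 102–103 mm. Both green jars, the purple one and the other things on the counter haven't moved, no amber jar is left, and the arm is clear.

```bash
python3 -c "
from cell import *;print(sign_off())"
```

```text
the job is handed in; nothing more can be done
None
```

Job handed in: I found three amber jars on the counter, one tight and two loose; I screwed both loose caps down until a repeat tug showed no play, and all three now stand upright in the crate, one to a cell, with the other things left where they were.

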